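# Find the blind dowel hole by feel and seat the locating pin

## Robot

A 6-joint arm with a two-finger parallel gripper is mounted at the origin on the work surface. World frame = base frame: x ahead of the robot, y to its left, z up, the work surface at z = 0. Lengths are in m, angles in rad, forces in N, time in s.
With the tool pointing down it reaches from about 0.3 to 0.775 m from the base axis. Payload 14.6 kg.
Tool frame: the origin (TCP) lies at the very end of the fingers, on their centre line; the grasp point (between the pads) lies 19 mm behind it; z points along the fingers, y is the direction in which the jaws open and shut (so a half turn about z gives the same grasp; the last joint's range is limited). The gripper opens to 94 mm and grips with 3 to 60 N. Pads are 16 mm wide; open, the fingers measure 119 mm over their backs; the gripper's body (75 mm by 177 mm) begins 78 mm behind the grasp point.
Start: joints at [1.052, 0.3, 1.521, -0, 1.321, -0.067], TCP at [0.24, 0.495, 0.205] pointing down, gripper open.
Joint ranges: [-3.03, 3.03], [-0.79, 2.21], [0.23, 2.52], [-1.04, 4.18], [0, 3.07], [-2.55, 2.55]. Speed limits (rad/s): [2.22, 2.22, 2.57, 3.14, 3.14, 3.14].

## Interface

Orientations are given as [roll, pitch, yaw] about the fixed x, y, z axes, in that order (R = Rz(yaw) Ry(pitch) Rx(roll)).
In Python, from station import ctrl, vision, ticket gives the robot as it stands.
- The arm moves only by the tool step_arm, never from a script. Its argument "steps" is a list of rows, each an object of numbers: "x", "y", "z": the shift along the tool's x, y, z in m; "ax", "ay", "az": the turn, a rotation vector about the tool's x, y, z in degrees; "claw": the finger opening in m, from 0 to 0.094. A call has 1 to 5 rows; each row shifts and turns the pose as measured when the row begins, along the tool's axes as they then stand; what a row does not reach is not made up. A row lasts 1/12 s, in which the tool goes at most 41.7 mm and 7.16 degrees, less where a joint would pass 70% of its speed; a pose out of reach is approached as far as the arm can. A call with a gripper value outside its range is refused whole. The fingers move at their own pace and stop on an object; "grip_force" is the grip in N (left out, the last holds). Time passes only in rows, so rows that do not move let the fingers close. It gives the time, the measured TCP pose, the force and the opening at its end, in the units of the state.
- ctrl.get_obs(): the state, without advancing time (a new reading comes with each control period).
- vision.camera(name): name is "side" or "top" or "wrist"; returns (picture, depth): 480x640x3 uint8, red, green, blue; 480x640 float32, m along the optical axis (not along the pixel's ray), 0 where there is no reading.
- vision.camera_params(name): a dict with "fov_y" (degrees; the focal length in pixels is half the picture's height over the tangent of half this angle, whatever the lens; pixels are square), "cx", "cy" (the principal point, pixels), "origin" and "attitude" of the camera in the world; the wrist camera has in their place "mount" (4x4, takes a point from camera to tool coordinates, whose origin is the TCP and whose axes are the flange's). Camera axes: x right, y up, looking along -z (the intrinsics and any distortion apply to the point x, -y, -z); pixel columns grow to the right and rows downward; lengths in m; the calibration is good to about 2 mm. The wrist camera is an equidistant fisheye: a pixel r from the principal point sees the ray r / f radians off the axis. A picture is of the moment at which its call begins: read the wrist's pose just before it. camera_params takes no time and is no camera call.
- ticket.hand_in(): hands the job in, once; it reports no verdict.
The state is a dict: "time_s": time; "qpos": joint angles; "joint_vel": joint speeds; "tau": joint torques, N m; "ee_pos": TCP position; "eef_rot": TCP orientation; "force": force on the tool from outside, world axes, zero at the start; "moment": the same for the moment, N m; "grip_width": finger opening in m.
Only numpy, scipy, OpenCV 4.12 (cv2) and the standard library are available. Lean on these libraries where they do the work, as an engineer would, in place of code of your own. Each camera call takes 0.05 s, during which the arm holds its last target.

## Task

Take the locating pin with the tall plain cylindrical head out of the black pin stand, set its tip lightly down at either end of the bare strip in the top of the aluminium mould base, and slide it along the strip's middle, in light contact, until it drops into the blind dowel hole. Then seat it fully home, upright with its collar flat on the strip, and let go. Never force or drag it hard against the mould base, and leave everything else where it is.

Things in the scene. Friction and masses are not known exactly. Their poses are not given: they have to be found in the camera images.
- pin_grip (a point): Centre of the head of the wanted pin, where to grasp it; on its axis, 44 mm above the tip; z up along the pin. Bright steel, 66 mm long, about 95 g (varies). Head: plain cylinder 16 mm in diameter, 44 mm tall, on a collar 24 mm wide, 4 mm thick. Starts upright in any one of the stand's holes, collar on the stand's top; the tallest of the three pins.
- pin_tip (a point): Middle of the flat end of the same pin, 44 mm below pin_grip. The shank under the collar is 12 mm in diameter and 18 mm long; its nose tapers to 8 mm in diameter over the last 3 mm.
- stand: Pin stand: black plastic block 180 (its x) x 60 (its y) x 30 mm high, fixed; origin at the centre of its underside. Three through holes 15 mm in diameter at x = -60, 0, +60 mm, y = 0, each holding a pin with about 36 mm clear between collars.
- strip_top (a point): Centre of the mould base's top face; x along the strip, z up. The strip, 40 mm wide, flush with the top, is bare from x = -64 to +64 mm, locked, level and hard (about 1 mm of give at 20 N). On its centre line (y = 0) is one unmarked blind hole, 14 mm in diameter, 20 mm deep, square-edged. Its place along x is not reported and differs each time: anywhere from -22 to +22 mm.
- base: Mould base: fixed aluminium block 220 (x) x 120 (y) x 40 mm high; origin at the centre of its underside, x along the strip. The strip's ends lie under two steel end caps, from 64 to 110 mm either side of the middle, 6 mm high with 5 mm bolt heads on them. Four dark screw heads are flush in the top beside the strip, only for looks.
- pin_ball: Another pin in the stand, with a 28 mm ball on top, 58 mm long; leave it. Origin at its tip.
- pin_stub: Another pin in the stand, with a short 22 mm wide, 16 mm tall head, 38 mm long; leave it. Origin at its tip.
- block_a: Loose two-step aluminium block, 55 x 50 x 50 mm, bystander; origin under its centre.
- block_b: Loose three-step aluminium block, 60 x 50 x 45 mm, bystander; origin under its centre.
- wrench: Steel wrench 160 mm long lying flat between stand and mould base, bystander.
- grinder: Slim black hand grinder 160 mm long, 24 mm thick, lying beyond the stand, bystander.
- oil: White oil bottle, 52 mm in diameter, 130 mm tall, bystander; origin under its centre.
- loupe: Black eye loupe, 54 mm in diameter, 30 mm tall, bystander; origin under its centre.
Things that resemble listed ones, but are neither listed nor needed, are in the scene too. Of the things shaped like the stand, the black one is meant.

How it is judged:
By the outcome, as a careful person would: the job done as asked, in the order asked, and still so for the second after the job is handed in, with the robot touching nothing.
It also fails if it takes over 70 s, if anything falls off the work surface, if the arm or the gripper's body presses on something with over 40 N, if the wrist force passes 120 N, or if a joint passes its speed limit or range.

## Working session

There is one attempt and no reset: what is moved stays moved. The work goes in short steps, Python scripts to look and compute and a tool call to move; the robot and the scene stay as the last step left them, time stands still between calls to the robot, and variables do not carry over. Pictures are saved under pics/ and viewed, and the job is handed in when it is done.

Besides the shell and the picture viewer there is one more tool, called after "Emit:" by a JSON object that holds its "name" and its "arguments". step_arm: Moves the arm, as the interface text tells. Its arguments: {"type":"object","properties":{"steps":{"type":"array"},"grip_force":{"type":"number"}},"required":["steps"]}

```bash
ls; mkdir -p pics; cat > h.py <<'E'
import numpy as np,cv2
from station import ctrl,vision,ticket
from scipy.spatial.transform import Rotation as R
def snap(n,f):
    o=ctrl.get_obs();im,d=vision.camera(n);cv2.imwrite('pics/'+f+'.png',im[:,:,::-1]);np.savez('pics/'+f+'.npz',im=im,d=d,pos=o['ee_pos'],rot=o['eef_rot']);return im,d,o
E
python3 - <<'E'
from h import *
for n in('top','side','wrist'):
    snap(n,n+'0');print(n,vision.camera_params(n))
print(ctrl.get_obs())
E
```

```text
pics
top {'fov_y': 56.674144901616366, 'cx': 325.548068182625, 'cy': 241.55444889838105, 'origin': array([0.35799367, 0.03375437, 1.12925996]), 'attitude': array([ 0.11447267,  0.00197471, -1.56669328])}
side {'fov_y': 43.7331516385251, 'cx': 328.9981822818077, 'cy': 237.07459743105073, 'origin': array([0.11586636, 1.15109433, 1.34643236]), 'attitude': array([ 0.7428899 , -0.00402216, -2.78717795])}
wrist {'fov_y': 65.70646984690485, 'cx': 322.9970474678623, 'cy': 238.9697113933316, 'mount': array([[-7.60937366e-04,  9.64925679e-01,  2.62522103e-01,
         7.62302388e-02],
       [ 9.99999605e-01,  6.13736582e-04,  6.42714939e-04,
        -7.17452773e-05],
       [ 4.59052730e-04,  2.62522489e-01, -9.64925765e-01,
        -1.79153328e-01],
       [ 0.00000000e+00,  0.00000000e+00,  0.00000000e+00,
         1.00000000e+00]])}
{'time_s': 0.15, 'qpos': array([ 1.05240968e+00,  3.00360150e-01,  1.52142306e+00,  4.62213145e-05,
        1.32067378e+00, -6.66132972e-02]), 'joint_vel': array([-0.00105195, -0.00228618, -0.00264843, -0.00133577,  0.00042661,
        0.00100932]), 'tau': array([-8.42069840e-04, -5.31957006e+01, -3.52820921e+01,  7.07783690e-02,
        2.36472505e-02, -5.07392554e-05]), 'ee_pos': array([0.24001432, 0.49465889, 0.20501403]), 'eef_rot': array([-3.14073321e+00, -1.02207742e-04,  2.68980780e+00]), 'force': array([-0.19862486, -0.12937483,  0.01298014]), 'moment': array([ 0.0061255 , -0.03579985, -0.0013616 ]), 'grip_width': 0.09387084455507519}
```

View pics/top0.png

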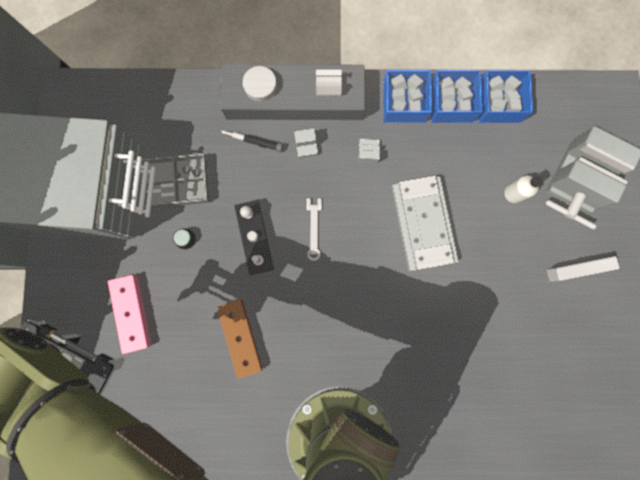

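View pics/side0.png

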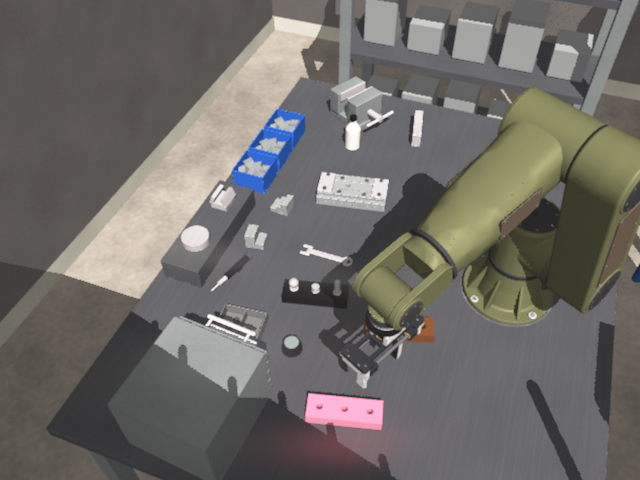

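View pics/wrist0.png

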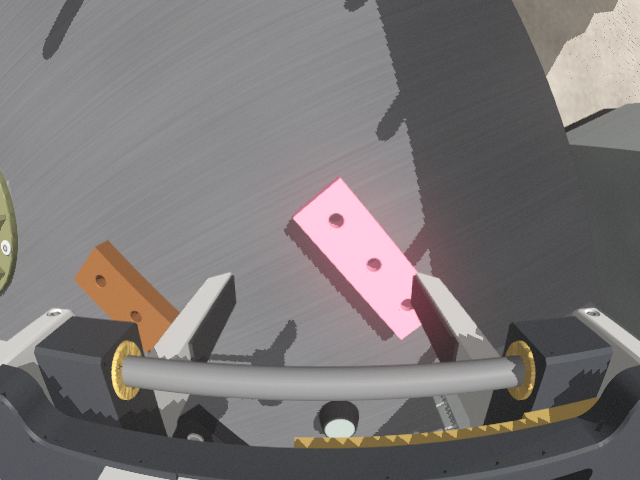

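The top view shows the black stand at about (254,237) with three pins and the mould base at about (425,223). The robot's shadow touches the stand. I'll zoom in on both.

```bash
cat >> h.py <<'E'
def cam(n):
    p=vision.camera_params(n);f=240/np.tan(np.radians(p['fov_y']/2));return p,f
def rays(n,uv,pos=None,rot=None):
    p,f=cam(n);uv=np.atleast_2d(np.asarray(uv,float));a=(uv[:,0]-p['cx']);b=(uv[:,1]-p['cy'])
    if n=='wrist':
        r=np.hypot(a,b)+1e-9;t=r/f
        d=np.c_[np.sin(t)*a/r,-np.sin(t)*b/r,-np.cos(t)]
        M=p['mount'];Rt=R.from_euler('xyz',rot).as_matrix()
        return pos+Rt@M[:3,3],d@M[:3,:3].T@Rt.T
    d=np.c_[a/f,-b/f,-np.ones(len(a))]
    return p['origin'],d@R.from_euler('xyz',p['attitude']).as_matrix().T
def plane(n,uv,z,pos=None,rot=None):
    o,d=rays(n,uv,pos,rot);return o+d*((z-o[2])/d[:,2])[:,None]
def proj(n,P,pos=None,rot=None):
    p,f=cam(n);P=np.atleast_2d(P)
    if n=='wrist':
        M=p['mount'];Rt=R.from_euler('xyz',rot).as_matrix()
        q=((P-pos)@Rt-M[:3,3])@M[:3,:3];rho=np.hypot(q[:,0],q[:,1]);t=np.arctan2(rho,-q[:,2])
        return np.c_[p['cx']+f*t*q[:,0]/rho,p['cy']-f*t*q[:,1]/rho]
    q=(P-p['origin'])@R.from_euler('xyz',p['attitude']).as_matrix()
    return np.c_[p['cx']+f*q[:,0]/-q[:,2],p['cy']-f*q[:,1]/-q[:,2]]
E
python3 - <<'E'
from h import *
t=cv2.imread('pics/top0.png');s=cv2.imread('pics/side0.png')
def z(im,x,y,w,h,k=5): return cv2.resize(im[y:y+h,x:x+w],(400,300),interpolation=cv2.INTER_CUBIC)
cv2.imwrite('pics/z0.png',np.vstack([np.hstack([z(t,205,190,100,75),z(t,370,170,110,82)]),np.hstack([z(s,270,260,100,75),z(s,300,150,110,82)])]))
print(proj('top',[[.24,.495,.205]]),plane('top',[[254,237],[425,223]],0.03))
d=np.load('pics/top0.npz')['d'];print(d[237,254],d[223,425],d[300,300])
E
```

```text
[[ 99.60311827 350.13768505]] [[ 0.49509654  0.21464687  0.03      ]
 [ 0.53197283 -0.21171229  0.03      ]]
1.0871087 1.0994513 1.1182635
```

View pics/z0.png

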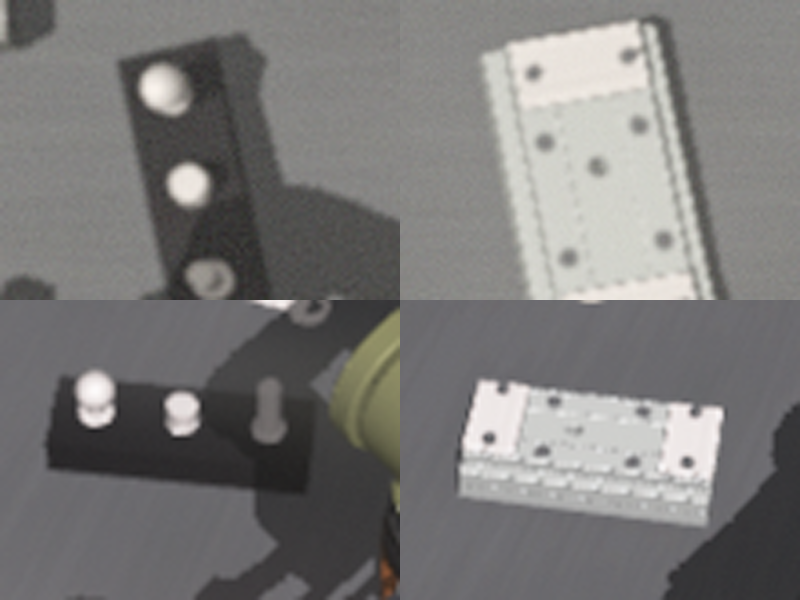

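The tall pin is the one nearest the robot, at about (257,260), partly in shadow. A fifth dark spot on the strip's middle at about (424,215) is probably the hole. Next I'll measure the stand and base poses.

```bash
python3 - <<'E'
from h import *
z=np.load('pics/top0.npz');im,d=z['im'],z['d']
# depth -> heights
v,u=np.mgrid[0:480,0:640];o,dr=rays('top',np.c_[u.ravel(),v.ravel()])
P=(o+dr*d.ravel()[:,None]).reshape(480,640,3)
def rect(m,name):
    c=max(cv2.findContours(m.astype(np.uint8),0,2)[0],key=cv2.contourArea);print(name,cv2.contourArea(c))
    m2=np.zeros((480,640),np.uint8);cv2.drawContours(m2,[c],-1,1,-1);return m2>0
reg=lambda x0,x1,y0,y1:(u>x0)&(u<x1)&(v>y0)&(v<y1)
for nm,rg,h0,h1 in(('stand',reg(225,285,190,285),.024,.036),('base',reg(380,470,165,280),.036,.06),):
    m=(P[...,2]>h0)&rg
    m=rect(m,nm);q=P[m];zz=np.median(q[:,2]);print('z',zz)
    X=q[:,:2].astype(np.float32)
    pts=X[(abs(q[:,2]-zz)<.012)]
    r=cv2.minAreaRect(pts);print(r)
# pin tops heights in stand
m=(P[...,2]>.045)&reg(225,285,190,285)
n,l,s,c=cv2.connectedComponentsWithStats(m.astype(np.uint8))
for i in range(1,n):print(s[i],c[i],P[l==i].mean(0),P[l==i][:,2].max())
print('table z',P[300,300],P[330,560])
E
```

```text
stand 1661.0
z 0.030997244564128223
((0.496663361787796, 0.2177077680826187), (0.1805572211742401, 0.06054172292351723), 13.664417266845703)
base 3185.0
z 0.04225250352318466
((0.533190131187439, -0.21091943979263306), (0.22133053839206696, 0.0934833213686943), 10.445301055908203)
[279 191   1   1   1] [279. 191.] [0.35799367 0.03375437 1.12925996] 1.1292599630447908
[283 191   1   1   1] [283. 191.] [0.35799367 0.03375437 1.12925996] 1.1292599630447908
[251 193   1   1   1] [251. 193.] [0.35799367 0.03375437 1.12925996] 1.1292599630447908
[227 200   1   1   1] [227. 200.] [0.35799367 0.03375437 1.12925996] 1.1292599630447908
[240 206  12  11 104] [245.78846154 211.18269231] [0.55371113 0.23015225 0.06545413] 0.07380273380306046
[283 224   1   1   1] [283. 224.] [0.35799367 0.03375437 1.12925996] 1.1292599630447908
[261 227   1   1   1] [261. 227.] [0.35799367 0.03375437 1.12925996] 1.1292599630447908
[248 231   9   9  62] [251.58064516 235.43548387] [0.49419098 0.21443509 0.06799582] 1.1292599630447908
[265 230   1   1   1] [265. 230.] [0.35799367 0.03375437 1.12925996] 1.1292599630
[... 208 characters left out ...]
0. 248.] [0.35799367 0.03375437 1.12925996] 1.1292599630447908
[255 249   1   1   1] [255. 249.] [0.35799367 0.03375437 1.12925996] 1.1292599630447908
[257 250   1   1   1] [257. 250.] [0.35799367 0.03375437 1.12925996] 1.1292599630447908
[252 256   9   7  47] [255.93617021 258.78723404] [0.43753414 0.20181946 0.07260603] 0.08190496112796342
[265 268   1   1   1] [265. 268.] [0.35799367 0.03375437 1.12925996] 1.1292599630447908
[234 272   1   1   1] [234. 272.] [0.35799367 0.03375437 1.12925996] 1.1292599630447908
[279 275   1   1   1] [279. 275.] [0.35799367 0.03375437 1.12925996] 1.1292599630447908
table z [0.33955546 0.1001016  0.00166975] [ 2.68017068e-01 -5.49157740e-01  1.66855937e-04]
```

```bash
cat >> h.py <<'E'
def rel(p,yaw,show=True):
    "shift in tool axes and turn to target TCP p with tool down at yaw deg"
    o=ctrl.get_obs();Rt=R.from_euler('xyz',o['eef_rot']);d=Rt.inv().apply(np.array(p)-o['ee_pos'])
    T=R.from_euler('xyz',[np.pi,0,np.radians(yaw)]);rv=(Rt.inv()*T).as_rotvec(degrees=True)
    print('t%.2f'%o['time_s'],'ee',o['ee_pos'].round(4),'rpy',np.degrees(o['eef_rot']).round(2),'F',o['force'].round(2),'M',o['moment'].round(2),'w',round(o['grip_width'],4))
    print('shift mm',(d*1e3).round(2),'turn',rv.round(2))
E
python3 -c "
from h import *
rel([.438,.2025,.20],193.66)"
```

```text
t0.15 ee [0.24   0.4947 0.205 ] rpy [-1.7995e+02 -1.0000e-02  1.5411e+02] F [-0.2  -0.13  0.01] M [ 0.01 -0.04 -0.  ] w 0.0939
shift mm [-305.67 -176.41    5.13] turn [-5.000e-02 -2.000e-02 -3.955e+01]
```

Emit:
{"name": "step_arm", "arguments": {"steps": [{"az": -7},{"az": -7},{"az": -7},{"az": -7},{"az": -7}], "grip_force": 30}}

```text
validation failed for argument at $.st...
```

```bash
python3 -c "
from h import *
rel([.438,.2025,.20],193.66)"
```

```text
t0.15 ee [0.24   0.4947 0.205 ] rpy [-1.7995e+02 -1.0000e-02  1.5411e+02] F [-0.2  -0.13  0.01] M [ 0.01 -0.04 -0.  ] w 0.0939
shift mm [-305.67 -176.41    5.13] turn [-5.000e-02 -2.000e-02 -3.955e+01]
```

Emit:
{"name": "step_arm", "arguments": {"steps": [{"x": 0,"y": 0,"z": 0,"ax": 0,"ay": 0,"az": -7,"claw": 0.094},{"x": 0,"y": 0,"z": 0,"ax": 0,"ay": 0,"az": -7,"claw": 0.094},{"x": 0,"y": 0,"z": 0,"ax": 0,"ay": 0,"az": -7,"claw": 0.094},{"x": 0,"y": 0,"z": 0,"ax": 0,"ay": 0,"az": -7,"claw": 0.094},{"x": 0,"y": 0,"z": 0,"ax": 0,"ay": 0,"az": -7,"claw": 0.094}], "grip_force": 30}}

```text
time_s: 0.57
ee_pos: [0.2397, 0.4941, 0.2037]
eef_rot: [-3.139, -0.002, -2.97]
force: [-1.1, 0.6, -0.1]
grip_width: 0.0938
```

```bash
python3 -c "
from h import *
rel([.438,.2025,.20],193.66)"
```

```text
t0.57 ee [0.2397 0.4941 0.2037] rpy [-1.7985e+02 -1.3000e-01 -1.7018e+02] F [-1.12  0.59 -0.09] M [ 0.05 -0.03  0.05] w 0.0938
shift mm [-145.63 -321.16    4.25] turn [-0.15 -0.13 -3.84]
```

Emit:
{"name": "step_arm", "arguments": {"steps": [{"x": -0.0165,"y": -0.0365,"z": 0,"ax": 0,"ay": 0,"az": -1,"claw": 0.094},{"x": -0.0165,"y": -0.0365,"z": 0,"ax": 0,"ay": 0,"az": 0,"claw": 0.094},{"x": -0.0165,"y": -0.0365,"z": 0,"ax": 0,"ay": 0,"az": 0,"claw": 0.094},{"x": -0.0165,"y": -0.0365,"z": 0,"ax": 0,"ay": 0,"az": 0,"claw": 0.094},{"x": -0.0165,"y": -0.0365,"z": 0,"ax": 0,"ay": 0,"az": 0,"claw": 0.094}]}}

```text
time_s: 0.98
ee_pos: [0.3551, 0.3292, 0.202]
eef_rot: [-3.138, -0.005, -2.931]
force: [0.4, 1.3, -0.8]
grip_width: 0.094
```

```bash
python3 -c "
from h import *
rel([.438,.2025,.20],193.66)"
```

```text
t0.98 ee [0.3551 0.3292 0.202 ] rpy [-179.8    -0.28 -167.96] F [ 0.37  1.35 -0.82] M [ 0.07 -0.12 -0.02] w 0.094
shift mm [ -54.63 -141.24    2.24] turn [-0.19 -0.28 -1.62]
```

Emit:
{"name": "step_arm", "arguments": {"steps": [{"x": -0.0135,"y": -0.036,"z": 0,"ax": 0,"ay": 0,"az": -1,"claw": 0.094},{"x": -0.0135,"y": -0.036,"z": 0,"ax": 0,"ay": 0,"az": -0.5,"claw": 0.094},{"x": -0.0135,"y": -0.036,"z": 0,"ax": 0,"ay": 0,"az": 0,"claw": 0.094},{"x": -0.01,"y": -0.025,"z": 0,"ax": -0.2,"ay": -0.3,"az": 0,"claw": 0.094},{"x": 0,"y": 0,"z": 0,"ax": 0,"ay": 0,"az": 0,"claw": 0.094}]}}

```text
time_s: 1.4
ee_pos: [0.4392, 0.1995, 0.2019]
eef_rot: [-3.141, 0.0, -2.908]
force: [0.7, 0.3, -0.7]
grip_width: 0.0939
```

```bash
python3 - <<'E'
from h import *
rel([.438,.2025,.20],193.66)
im,d,o=snap('wrist','w1')
print(proj('wrist',[[.438,.2025,.078]],o['ee_pos'],o['eef_rot']))
E
```

```text
t1.40 ee [0.4392 0.1995 0.2019] rpy [-179.96    0.   -166.63] F [ 0.72  0.35 -0.69] M [ 0.08 -0.    0.02] w 0.0939
shift mm [0.48 3.19 1.85] turn [-0.04  0.   -0.29]
[[327.2114886  231.45189306]]
```

View pics/w1.png

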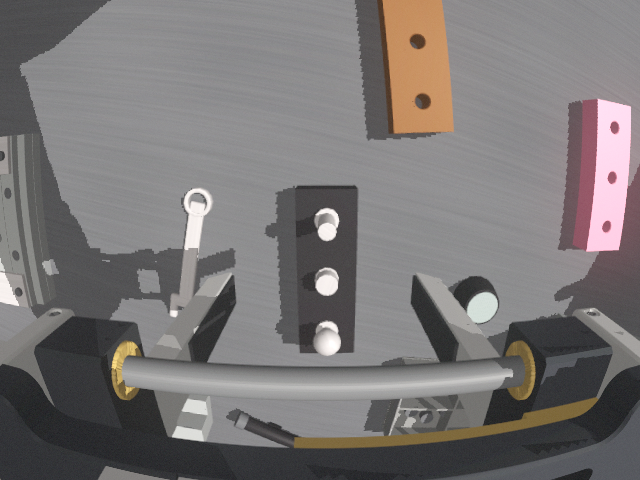

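The stand is centred between the fingers. The tall pin's head top is at about (327,232), the stub at (326,283) and the ball at (326,343). Next: measure the head top, collar and stand edges.

```bash
python3 - <<'E'
from h import *
z=np.load('pics/w1.npz');im=z['im'];pos,rot=z['pos'],z['rot']
c=im[170:370,270:390,::-1];g=im.mean(2)
cv2.imwrite('pics/z1.png',cv2.resize(c[:100],(720,600),interpolation=cv2.INTER_CUBIC))
# stand dark mask
m=((g<60)).astype(np.uint8);m[:180]=0;m[360:]=0;m[:,:285]=0;m[:,365:]=0
m=cv2.morphologyEx(m,cv2.MORPH_OPEN,np.ones((3,3)))
ct=max(cv2.findContours(m,0,2)[0],key=cv2.contourArea)
W=plane('wrist',ct[:,0,:],.03,pos,rot)[:,:2].astype(np.float32);print(cv2.minAreaRect(W),proj('wrist',np.c_[cv2.boxPoints(cv2.minAreaRect(W)),np.full(4,.03)],pos,rot).round(0))
# pin
m=((g>120)).astype(np.uint8);m[:200]=0;m[250:]=0;m[:,:305]=0;m[:,350:]=0
print(cv2.boundingRect(m)); ct=max(cv2.findContours(m,0,2)[0],key=cv2.contourArea);print(cv2.boundingRect(ct))
print(proj('wrist',[[.438,.2025,.078],[.438,.2025,.034]],pos,rot))
E
```

```text
((0.4496024250984192, 0.18328216671943665), (0.015842923894524574, 0.021588537842035294), 30.45353126525879) [[313. 215.]
 [292. 222.]
 [297. 237.]
 [318. 231.]]
(314, 208, 26, 33)
(314, 208, 26, 33)
[[327.2114886  231.45189306]
 [326.74729881 220.27201434]]
```

View pics/z1.png

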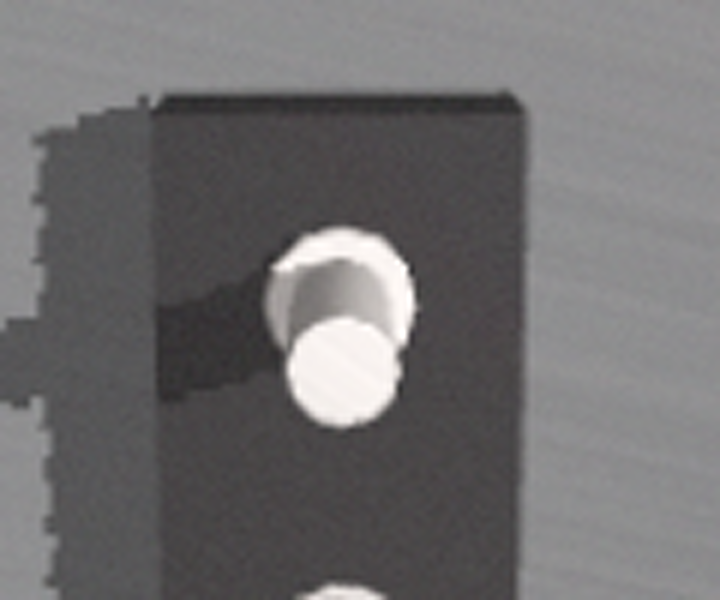

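```bash
python3 -c "
from h import *
rel([.438,.2025,.039],193.37)"
```

```text
t1.45 ee [0.4383 0.2008 0.2018] rpy [-1.7997e+02 -3.0000e-02 -1.6662e+02] F [0.21 0.38 0.17] M [ 0.01 -0.02 -0.02] w 0.0939
shift mm [-1.5000e-01  1.7900e+00  1.6279e+02] turn [-0.03 -0.03  0.01]
```

Emit:
{"name": "step_arm", "arguments": {"steps": [{"x": 0.0005,"y": 0.003,"z": 0.03,"ax": 0,"ay": 0,"az": 0,"claw": 0.094},{"x": 0,"y": 0,"z": 0.035,"ax": 0,"ay": 0,"az": 0,"claw": 0.094},{"x": 0,"y": 0,"z": 0.03,"ax": 0,"ay": 0,"az": 0,"claw": 0.094},{"x": 0,"y": 0,"z": 0.025,"ax": 0,"ay": 0,"az": 0,"claw": 0.094},{"x": 0,"y": 0,"z": 0,"ax": 0,"ay": 0,"az": 0,"claw": 0.094}]}}

```text
time_s: 1.87
ee_pos: [0.4362, 0.2069, 0.0791]
eef_rot: [3.141, 0.004, -2.908]
force: [-0.1, 0.1, -0.5]
grip_width: 0.094
```

```bash
python3 -c "
from h import *
rel([.438,.2025,.039],193.37)"
```

```text
t1.87 ee [0.4362 0.2069 0.0791] rpy [ 179.96    0.22 -166.61] F [-0.1   0.06 -0.47] M [ 0.03 -0.02 -0.01] w 0.094
shift mm [-0.58 -4.71 40.05] turn [0.04 0.22 0.02]
```

Emit:
{"name": "step_arm", "arguments": {"steps": [{"x": -0.0005,"y": -0.0045,"z": 0.008,"ax": 0,"ay": 0,"az": 0,"claw": 0.094},{"x": 0,"y": 0,"z": 0.012,"ax": 0,"ay": 0.1,"az": 0,"claw": 0.094},{"x": 0,"y": 0,"z": 0.01,"ax": 0,"ay": 0.1,"az": 0,"claw": 0.094},{"x": 0,"y": 0,"z": 0.005,"ax": 0,"ay": 0,"az": 0,"claw": 0.094},{"x": 0,"y": 0,"z": 0,"ax": 0,"ay": 0,"az": 0,"claw": 0.094}]}}

```text
time_s: 2.28
ee_pos: [0.4384, 0.2048, 0.0443]
eef_rot: [3.14, 0.003, -2.905]
force: [0.3, 0.1, -0.4]
grip_width: 0.0943
```

```bash
python3 -c "
from h import *
rel([.438,.2025,.039],193.37)"
```

```text
t2.28 ee [0.4384 0.2048 0.0443] rpy [ 1.7992e+02  1.7000e-01 -1.6646e+02] F [ 0.27  0.1  -0.38] M [ 0.04  0.02 -0.02] w 0.0943
shift mm [ 0.96 -2.17  5.26] turn [0.08 0.17 0.17]
```

Emit:
{"name": "step_arm", "arguments": {"steps": [{"x": 0.001,"y": -0.002,"z": 0.004,"ax": 0,"ay": 0.1,"az": 0.1,"claw": 0.094},{"x": 0,"y": 0,"z": 0.001,"ax": 0.1,"ay": 0,"az": 0,"claw": 0.05},{"x": 0,"y": 0,"z": 0,"ax": 0,"ay": 0,"az": 0,"claw": 0.035},{"x": 0,"y": 0,"z": 0,"ax": 0,"ay": 0,"az": 0,"claw": 0.035}]}}

```text
time_s: 2.62
ee_pos: [0.4388, 0.2028, 0.0402]
eef_rot: [-3.141, 0.003, -2.908]
force: [0.7, -0.1, 0.7]
grip_width: 0.0769
```

```bash
python3 -c "
from h import *
im,d,o=snap('wrist','w2')
rel([.438,.2025,.039],193.37)
cv2.imwrite('pics/z2.png',cv2.resize(im[180:430,220:440,::-1],(660,600),interpolation=cv2.INTER_CUBIC))
"
```

```text
t2.67 ee [0.4389 0.2028 0.0402] rpy [-179.98    0.2  -166.59] F [ 0.6   0.79 -0.45] M [ 0.05  0.01 -0.01] w 0.0738
shift mm [ 0.92 -0.09  1.24] turn [-0.02  0.2   0.04]
```

View pics/z2.png

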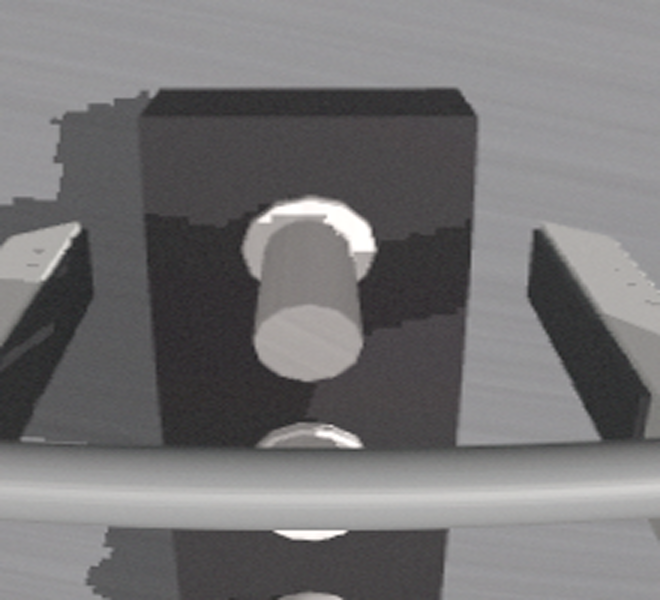

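The jaws are centred: finger tips at zoom columns 92 and 530 (middle 311), pin at about 310. Closing now.

Emit:
{"name": "step_arm", "arguments": {"steps": [{"x": 0.0005,"y": 0,"z": 0.001,"ax": 0,"ay": 0.1,"az": 0,"claw": 0.025},{"x": 0,"y": 0,"z": 0,"ax": 0,"ay": 0,"az": 0,"claw": 0.025},{"x": 0,"y": 0,"z": 0,"ax": 0,"ay": 0,"az": 0,"claw": 0.025},{"x": 0,"y": 0,"z": 0,"ax": 0,"ay": 0,"az": 0,"claw": 0.025},{"x": 0,"y": 0,"z": 0,"ax": 0,"ay": 0,"az": 0,"claw": 0.025}], "grip_force": 10}}

```text
time_s: 3.08
ee_pos: [0.4387, 0.2028, 0.0399]
eef_rot: [-3.142, 0.003, -2.907]
force: [0.1, 0.1, -0.9]
grip_width: 0.04
```

```bash
python3 -c "
from h import *
rel([.438,.2025,.039],193.37)
o=ctrl.get_obs();print(np.degrees(o['qpos']).round(1))
z=np.load('pics/w2.npz');print(proj('wrist',[[.438,.2025,.078],[.438,.2025,.034]],z['pos'],z['rot']))
"
```

```text
t3.08 ee [0.4387 0.2028 0.0399] rpy [-1.8000e+02  1.7000e-01 -1.6659e+02] F [ 0.14  0.07 -0.89] M [0.03 0.05 0.02] w 0.04
shift mm [ 0.79 -0.17  0.93] turn [-0.    0.17  0.04]
[ 20.5  21.1 106.7  -0.   52.1 -82.9]
[[323.3475457  322.80339973]
 [323.31398573 283.9541161 ]]
```

Emit:
{"name": "step_arm", "arguments": {"steps": [{"x": 0.001,"y": 0,"z": 0,"ax": 0,"ay": 0.2,"az": 0,"claw": 0.025},{"x": 0,"y": 0,"z": 0,"ax": 0,"ay": 0,"az": 0,"claw": 0.012},{"x": 0,"y": 0,"z": 0,"ax": 0,"ay": 0,"az": 0,"claw": 0.012},{"x": 0,"y": 0,"z": 0,"ax": 0,"ay": 0,"az": 0,"claw": 0.012},{"x": 0,"y": 0,"z": 0,"ax": 0,"ay": 0,"az": 0,"claw": 0.012}]}}

```text
time_s: 3.5
ee_pos: [0.4377, 0.2026, 0.04]
eef_rot: [-3.142, -0.001, -2.907]
force: [-0.1, 0.4, 0.3]
grip_width: 0.0159
```

Emit:
{"name": "step_arm", "arguments": {"steps": [{"x": 0,"y": 0,"z": 0,"ax": 0,"ay": 0,"az": 0,"claw": 0.01},{"x": 0,"y": 0,"z": 0,"ax": 0,"ay": 0,"az": 0,"claw": 0.01}], "grip_force": 30}}

```text
time_s: 3.67
ee_pos: [0.4377, 0.2026, 0.04]
eef_rot: [-3.142, -0.001, -2.908]
force: [-0.7, 0.4, -0.6]
grip_width: 0.0155
```

```bash
python3 -c "
from h import *
rel([.438,.2025,.039],193.37)
"
```

```text
t3.67 ee [0.4377 0.2026 0.04  ] rpy [-1.8000e+02 -5.0000e-02 -1.6659e+02] F [-0.75  0.36 -0.58] M [-0.01  0.06  0.01] w 0.0155
shift mm [-0.3  -0.16  0.96] turn [-0.   -0.05  0.04]
```

Emit:
{"name": "step_arm", "arguments": {"steps": [{"x": 0,"y": 0,"z": -0.01,"ax": 0,"ay": 0,"az": 0,"claw": 0.01},{"x": 0,"y": 0,"z": -0.025,"ax": 0,"ay": 0,"az": 0,"claw": 0.01},{"x": 0,"y": 0,"z": -0.035,"ax": 0,"ay": 0,"az": 0,"claw": 0.01},{"x": 0,"y": 0,"z": -0.03,"ax": 0,"ay": 0,"az": 0,"claw": 0.01},{"x": 0,"y": 0,"z": -0.02,"ax": 0,"ay": 0,"az": 0,"claw": 0.01}]}}

```text
time_s: 4.08
ee_pos: [0.4349, 0.2015, 0.1623]
eef_rot: [-3.14, -0.011, -2.908]
force: [-0.2, 0.1, -0.9]
grip_width: 0.0158
```

Emit:
{"name": "step_arm", "arguments": {"steps": [{"x": 0,"y": 0,"z": -0.02,"ax": 0,"ay": 0,"az": 0,"claw": 0.01},{"x": 0,"y": 0,"z": 0,"ax": 0,"ay": 0,"az": 0,"claw": 0.01}]}}

```text
time_s: 4.25
ee_pos: [0.4361, 0.202, 0.189]
eef_rot: [-3.141, -0.004, -2.908]
force: [-0.0, 0.6, -0.9]
grip_width: 0.0156
```

```bash
python3 -c "
from h import *
snap('wrist','w3')
rel([.50,-.2,.17],190.4)
"
```

```text
t4.30 ee [0.4356 0.2018 0.187 ] rpy [-179.95   -0.35 -166.59] F [-0.35  0.86 -2.14] M [ 0.05  0.01 -0.05] w 0.0155
shift mm [  30.44 -405.74   17.52] turn [-0.05 -0.35  3.01]
```

View pics/w3.png

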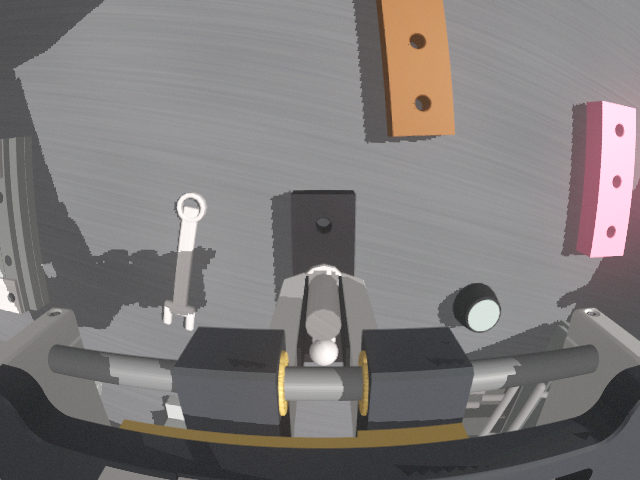

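Pin held; its hole in the stand is empty at (323,223). Moving on to the mould base.

```bash
python3 -c "
from h import *
rel([.586,-.201,.18],190.4)
"
```

```text
t4.30 ee [0.4356 0.2018 0.187 ] rpy [-179.95   -0.35 -166.59] F [-0.35  0.86 -2.14] M [ 0.05  0.01 -0.05] w 0.0155
shift mm [ -52.92 -426.67    7.02] turn [-0.05 -0.35  3.01]
```

Emit:
{"name": "step_arm", "arguments": {"steps": [{"x": -0.003,"y": -0.02,"z": 0,"ax": 0,"ay": -0.3,"az": 0.6,"claw": 0.01},{"x": -0.006,"y": -0.035,"z": 0,"ax": 0,"ay": 0,"az": 0.5,"claw": 0.01},{"x": -0.006,"y": -0.035,"z": 0,"ax": 0,"ay": 0,"az": 0.5,"claw": 0.01},{"x": -0.006,"y": -0.035,"z": 0,"ax": 0,"ay": 0,"az": 0.5,"claw": 0.01},{"x": -0.006,"y": -0.035,"z": 0,"ax": 0,"ay": 0,"az": 0.5,"claw": 0.01}]}}

```text
time_s: 4.72
ee_pos: [0.4939, 0.0503, 0.1825]
eef_rot: [3.141, -0.007, -2.945]
force: [1.1, 0.7, -0.4]
grip_width: 0.0159
```

```bash
python3 -c "
from h import *
rel([.586,-.201,.18],190.4)
"
```

```text
t4.72 ee [0.4939 0.0503 0.1825] rpy [ 179.96   -0.38 -168.75] F [ 1.09  0.65 -0.42] M [-0.01 -0.03  0.01] w 0.0159
shift mm [ -41.34 -264.49    2.03] turn [ 0.03 -0.38  0.85]
```

Emit:
{"name": "step_arm", "arguments": {"steps": [{"x": -0.006,"y": -0.037,"z": 0,"ax": 0,"ay": -0.3,"az": 0.3,"claw": 0.01},{"x": -0.006,"y": -0.037,"z": 0,"ax": 0,"ay": 0,"az": 0.3,"claw": 0.01},{"x": -0.006,"y": -0.037,"z": 0,"ax": 0,"ay": 0,"az": 0,"claw": 0.01},{"x": -0.006,"y": -0.037,"z": 0,"ax": 0,"ay": 0,"az": 0,"claw": 0.01},{"x": -0.006,"y": -0.037,"z": 0,"ax": 0,"ay": 0,"az": 0,"claw": 0.01}]}}

```text
time_s: 5.13
ee_pos: [0.5565, -0.1344, 0.1748]
eef_rot: [3.137, -0.011, -2.956]
force: [0.3, -0.0, -0.6]
grip_width: 0.0158
```

```bash
python3 -c "
from h import *
rel([.586,-.201,.18],190.4)
"
```

```text
t5.13 ee [ 0.5565 -0.1344  0.1748] rpy [ 179.74   -0.6  -169.38] F [ 0.3  -0.01 -0.6 ] M [ 0.1  -0.    0.01] w 0.0158
shift mm [-16.68 -70.84  -5.72] turn [ 0.26 -0.6   0.22]
```

Emit:
{"name": "step_arm", "arguments": {"steps": [{"x": -0.005,"y": -0.03,"z": -0.002,"ax": 0.2,"ay": -0.3,"az": 0,"claw": 0.01},{"x": -0.005,"y": -0.025,"z": -0.002,"ax": 0,"ay": -0.2,"az": 0,"claw": 0.01},{"x": -0.003,"y": -0.004,"z": 0,"ax": 0,"ay": 0,"az": 0,"claw": 0.01},{"x": 0,"y": 0,"z": 0,"ax": 0,"ay": 0,"az": 0,"claw": 0.01},{"x": 0,"y": 0,"z": 0,"ax": 0,"ay": 0,"az": 0,"claw": 0.01}]}}

```text
time_s: 5.55
ee_pos: [0.5784, -0.199, 0.1693]
eef_rot: [3.135, -0.012, -2.964]
force: [0.6, -0.2, -1.3]
grip_width: 0.0159
```

```bash
python3 -c "
from h import *
rel([.586,-.201,.18],190.4)
snap('wrist','w4');snap('top','top4')
"
```

```text
t5.55 ee [ 0.5784 -0.199   0.1693] rpy [ 179.62   -0.69 -169.8 ] F [ 0.57 -0.18 -1.28] M [0.08 0.   0.02] w 0.0159
shift mm [ -7.04  -3.25 -10.79] turn [ 0.38 -0.69 -0.2 ]
```

View pics/w4.png

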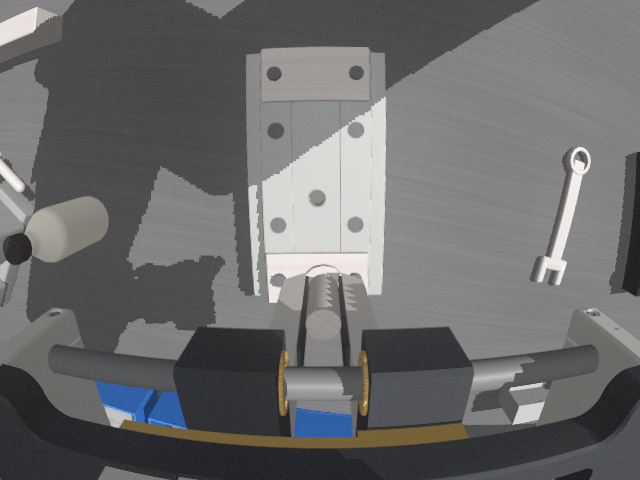

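The wrist view shows the strip between columns about 293 and 341, with the hole at about (317,198) on its middle. I'll refine this in a zoom.

```bash
python3 - <<'E'
from h import *
z=np.load('pics/w4.npz');im=z['im']
cv2.imwrite('pics/z4.png',cv2.resize(im[90:265,240:390,::-1],None,fx=3.4,fy=3.4,interpolation=cv2.INTER_CUBIC))
E
```

```text
(no output)
```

View pics/z4.png

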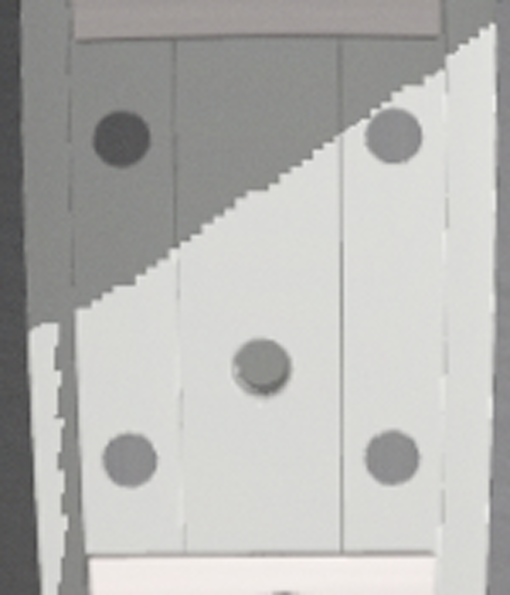

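```bash
python3 - <<'E'
from h import *
z=np.load('pics/w4.npz');pos,rot=z['pos'],z['rot']
Z=np.array([[175,40],[183,550],[340,40],[341.5,550],[122,138],[394,136],[130,460],[392,457],[261.5,367],[76,39],[438,38],[88,553],[435,553]],float)
uv=(Z+.5)/3.4-.5+[240,90]
W=plane('wrist',uv,.04,pos,rot)[:,:2]
print(W.round(4))
ang=lambda a,b:np.degrees(np.arctan2(*(b-a)[::-1]))
print('strip dirs',ang(W[1],W[0])+180,ang(W[3],W[2])+180,'screw',ang(W[6],W[4])+180,ang(W[7],W[5])+180)
print('center from screws',W[4:8].mean(0),'from strip mid',W[:4].mean(0),'hole',W[8],'width',np.linalg.norm(W[0]-W[2]),np.linalg.norm(W[1]-W[3]))
for a in(10.4,):
    e=np.array([np.cos(np.radians(a)),np.sin(np.radians(a))]);n=np.array([-e[1],e[0]])
    for nm,c in(('screws',W[4:8].mean(0)),('depth',np.array([.5332,-.2109]))):
        L=np.c_[(W-c)@e,(W-c)@n]*1e3;print(nm);print(L.round(1).tolist())
# top cam check of hole & screws
t=np.load('pics/top0.npz')['im'];
o=plane('top',[[370+198*110/400-.5+.14,170+165*82/300-.4]],.04);print('top hole',o)
E
```

```text
[[ 0.4739 -0.2437]
 [ 0.5996 -0.2207]
 [ 0.4671 -0.2045]
 [ 0.5925 -0.1808]
 [ 0.4998 -0.2523]
 [ 0.4879 -0.1874]
 [ 0.5787 -0.2375]
 [ 0.5664 -0.1728]
 [ 0.5498 -0.209 ]
 [ 0.4772 -0.2677]
 [ 0.4619 -0.1812]
 [ 0.6047 -0.2447]
 [ 0.5892 -0.1569]]
strip dirs 10.379040497641881 10.690485181956518 screw 10.557205031849861 10.503643361326425
center from screws [ 0.53317927 -0.21249828] from strip mid [ 0.53327223 -0.21239395] hole [ 0.54975911 -0.20900517] width 0.03981624743430185 0.04050952323911108
screws
[[-63.9, -20.0], [63.9, -20.0], [-63.6, 19.8], [64.1, 20.5], [-40.0, -33.1], [-40.0, 32.9], [40.2, -32.8], [39.8, 33.0], [16.9, 0.4], [-65.0, -44.2], [-64.5, 43.7], [64.6, -44.6], [65.1, 44.6]]
depth
[[-64.2, -21.5], [63.5, -21.6], [-63.9, 18.3], [63.8, 18.9], [-40.4, -34.6], [-40.3, 31.3], [39.9, -34.4], [39.5, 31.5], [16.6, -1.1], [-65.3, -45.7], [-64.8, 42.1], [64.3, -46.2], [64.8, 43.0]]
top hole [[ 0.55120121 -0.20766939  0.04      ]]
```

```bash
python3 -c "
from h import *
rel([.586,-.2025,.078],190.5)
"
```

```text
t5.65 ee [ 0.5784 -0.1982  0.1698] rpy [ 179.63   -0.67 -169.73] F [ 0.22 -0.51 -1.4 ] M [ 0.05 -0.    0.  ] w 0.0154
shift mm [-7.77 -6.17 91.69] turn [ 0.37 -0.67 -0.24]
```

Emit:
{"name": "step_arm", "arguments": {"steps": [{"x": -0.004,"y": -0.003,"z": 0.01,"ax": 0.2,"ay": -0.4,"az": -0.2,"claw": 0.01},{"x": -0.002,"y": 0,"z": 0.025,"ax": 0.1,"ay": -0.2,"az": 0,"claw": 0.01},{"x": 0,"y": 0,"z": 0.02,"ax": 0,"ay": 0,"az": 0,"claw": 0.01},{"x": 0,"y": 0,"z": 0.01,"ax": 0,"ay": 0,"az": 0,"claw": 0.01},{"x": 0,"y": 0,"z": 0,"ax": 0,"ay": 0,"az": 0,"claw": 0.01}]}}

```text
time_s: 6.07
ee_pos: [0.585, -0.1944, 0.1045]
eef_rot: [-3.141, 0.002, -2.952]
force: [-1.0, 0.7, -1.9]
grip_width: 0.0154
```

```bash
python3 -c "
from h import *
rel([.586,-.2025,.078],190.5)
"
```

```text
t6.07 ee [ 0.585  -0.1944  0.1045] rpy [-1.7997e+02  1.2000e-01 -1.6916e+02] F [-0.96  0.73 -1.89] M [ 0.01  0.04 -0.01] w 0.0154
shift mm [ 0.61 -8.16 26.54] turn [-0.03  0.12  0.34]
```

Emit:
{"name": "step_arm", "arguments": {"steps": [{"x": 0,"y": -0.006,"z": 0.004,"ax": 0,"ay": 0,"az": 0.3,"claw": 0.01},{"x": 0,"y": -0.002,"z": 0.006,"ax": 0,"ay": 0,"az": 0,"claw": 0.01},{"x": 0,"y": 0,"z": 0.006,"ax": 0,"ay": 0,"az": 0,"claw": 0.01},{"x": 0,"y": 0,"z": 0.003,"ax": 0,"ay": 0,"az": 0,"claw": 0.01},{"x": 0,"y": 0,"z": 0,"ax": 0,"ay": 0,"az": 0,"claw": 0.01}]}}

```text
time_s: 6.48
ee_pos: [0.5878, -0.2022, 0.0872]
eef_rot: [-3.139, 0.005, -2.957]
force: [0.0, -0.4, -1.4]
grip_width: 0.0156
```

```bash
python3 -c "
from h import *
rel([.586,-.2025,.078],190.5)
"
```

```text
t6.48 ee [ 0.5878 -0.2022  0.0872] rpy [-179.86    0.3  -169.4 ] F [ 0.05 -0.43 -1.38] M [ 0.07 -0.04 -0.  ] w 0.0156
shift mm [1.87 0.03 9.18] turn [-0.14  0.3   0.1 ]
```

Emit:
{"name": "step_arm", "arguments": {"steps": [{"x": 0.0018,"y": 0,"z": 0.005,"ax": 0,"ay": 0.2,"az": 0,"claw": 0.01},{"x": 0,"y": 0,"z": 0.004,"ax": 0,"ay": 0,"az": 0,"claw": 0.01},{"x": 0,"y": 0,"z": 0.003,"ax": 0,"ay": 0,"az": 0,"claw": 0.01},{"x": 0,"y": 0,"z": 0,"ax": 0,"ay": 0,"az": 0,"claw": 0.01},{"x": 0,"y": 0,"z": 0,"ax": 0,"ay": 0,"az": 0,"claw": 0.01}]}}

```text
time_s: 6.9
ee_pos: [0.5861, -0.2028, 0.0746]
eef_rot: [-3.139, 0.002, -2.957]
force: [0.3, -0.6, -0.7]
grip_width: 0.0153
```

```bash
python3 -c "
from h import *
rel([.586,-.2025,.068],190.5)
snap('side','side5')
s=cv2.imread('pics/side5.png');cv2.imwrite('pics/z5.png',cv2.resize(s[130:230,300:430],(780,600),interpolation=cv2.INTER_CUBIC))
"
```

```text
t6.90 ee [ 0.5861 -0.2028  0.0746] rpy [-1.7983e+02  1.3000e-01 -1.6942e+02] F [ 0.33 -0.59 -0.72] M [ 0.08  0.01 -0.01] w 0.0153
shift mm [0.09 0.32 6.65] turn [-0.17  0.13  0.08]
```

View pics/z5.png

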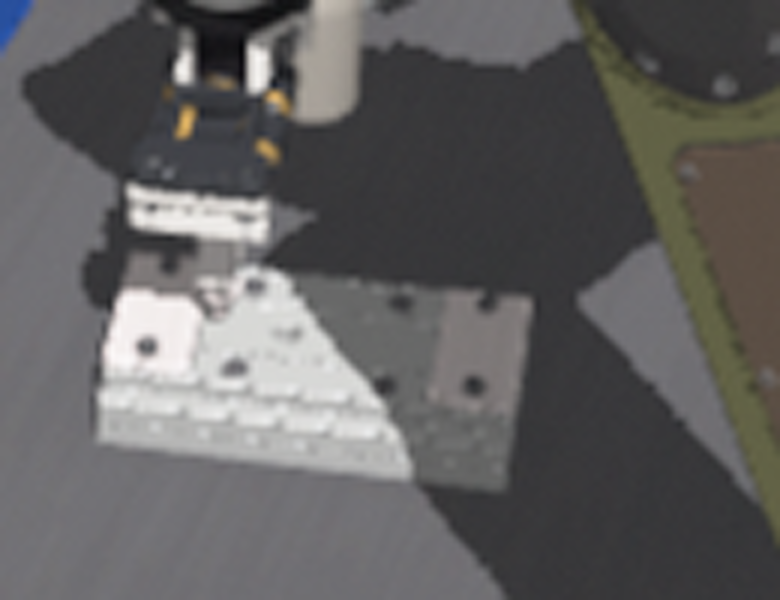

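The side view shows the pin just above the strip's far end, its collar at zoom (215,295), clear of the cap. Lowering it gently.

Emit:
{"name": "step_arm", "arguments": {"steps": [{"x": 0,"y": 0.0003,"z": 0.002,"ax": -0.1,"ay": 0.1,"az": 0,"claw": 0.01},{"x": 0,"y": 0,"z": 0.0015,"ax": 0,"ay": 0,"az": 0,"claw": 0.01},{"x": 0,"y": 0,"z": 0.001,"ax": 0,"ay": 0,"az": 0,"claw": 0.01},{"x": 0,"y": 0,"z": 0,"ax": 0,"ay": 0,"az": 0,"claw": 0.01}]}}

```text
time_s: 7.28
ee_pos: [0.5863, -0.2024, 0.0701]
eef_rot: [-3.14, 0.001, -2.957]
force: [0.4, -0.9, -0.7]
grip_width: 0.0156
```

Emit:
{"name": "step_arm", "arguments": {"steps": [{"x": 0,"y": 0,"z": 0.0006,"ax": 0,"ay": 0,"az": 0,"claw": 0.01},{"x": 0,"y": 0,"z": 0.0003,"ax": 0,"ay": 0,"az": 0,"claw": 0.01}]}}

```text
time_s: 7.45
ee_pos: [0.5863, -0.2025, 0.0692]
eef_rot: [-3.14, 0.001, -2.957]
force: [0.2, 0.1, -0.2]
grip_width: 0.0154
```

```bash
python3 -c "
from h import *
rel([.586,-.2025,.068],190.5)
"
```

```text
t7.45 ee [ 0.5863 -0.2025  0.0692] rpy [-1.7992e+02  5.0000e-02 -1.6941e+02] F [ 0.2   0.08 -0.23] M [0.01 0.02 0.03] w 0.0154
shift mm [0.32 0.03 1.21] turn [-0.08  0.05  0.09]
```

Emit:
{"name": "step_arm", "arguments": {"steps": [{"x": 0,"y": 0,"z": 0.0003,"ax": 0,"ay": 0,"az": 0,"claw": 0.01},{"x": 0,"y": 0,"z": 0.0002,"ax": 0,"ay": 0,"az": 0,"claw": 0.01}]}}

```text
time_s: 7.62
ee_pos: [0.5864, -0.2025, 0.0687]
eef_rot: [-3.14, 0.001, -2.957]
force: [-0.2, -0.1, -0.8]
grip_width: 0.0155
```

Emit:
{"name": "step_arm", "arguments": {"steps": [{"x": 0,"y": 0,"z": 0.0002,"ax": 0,"ay": 0,"az": 0,"claw": 0.01},{"x": 0,"y": 0,"z": 0.0002,"ax": 0,"ay": 0,"az": 0,"claw": 0.01}]}}

```text
time_s: 7.78
ee_pos: [0.5864, -0.2025, 0.0683]
eef_rot: [-3.14, 0.001, -2.957]
force: [0.1, -0.2, -1.3]
grip_width: 0.0156
```

```bash
python3 -c "
from h import *
rel([.586,-.2025,.068],190.5)
"
```

```text
t7.78 ee [ 0.5864 -0.2025  0.0683] rpy [-1.7991e+02  7.0000e-02 -1.6941e+02] F [ 0.13 -0.21 -1.34] M [ 0.08  0.   -0.01] w 0.0156
shift mm [0.38 0.09 0.34] turn [-0.09  0.07  0.09]
```

Emit:
{"name": "step_arm", "arguments": {"steps": [{"x": 0,"y": 0,"z": 0.0002,"ax": 0,"ay": 0,"az": 0,"claw": 0.01},{"x": 0,"y": 0,"z": 0.0002,"ax": 0,"ay": 0,"az": 0,"claw": 0.01}]}}

```text
time_s: 7.95
ee_pos: [0.5864, -0.2025, 0.068]
eef_rot: [-3.14, 0.001, -2.957]
force: [-0.4, 0.3, 1.5]
grip_width: 0.0152
```

Emit:
{"name": "step_arm", "arguments": {"steps": [{"x": 0,"y": 0,"z": 0.0002,"ax": 0,"ay": 0,"az": 0,"claw": 0.01},{"x": 0,"y": 0,"z": 0.0001,"ax": 0,"ay": 0,"az": 0,"claw": 0.01}]}}

```text
time_s: 8.12
ee_pos: [0.5865, -0.2025, 0.068]
eef_rot: [-3.14, 0.001, -2.957]
force: [-1.4, 0.9, -0.4]
grip_width: 0.0155
```

Emit:
{"name": "step_arm", "arguments": {"steps": [{"x": 0,"y": 0,"z": 0.0002,"ax": 0,"ay": 0,"az": 0,"claw": 0.01}]}}

```text
time_s: 8.2
ee_pos: [0.5865, -0.2025, 0.068]
eef_rot: [-3.14, 0.002, -2.957]
force: [-1.5, 0.4, 1.7]
grip_width: 0.0155
```

```bash
python3 -c "
from h import *
rel([.586,-.2025,.068],190.5)
"
```

```text
t8.20 ee [ 0.5865 -0.2025  0.068 ] rpy [-1.7989e+02  9.0000e-02 -1.6941e+02] F [-1.49  0.4   1.74] M [0.17 0.26 0.  ] w 0.0155
shift mm [ 0.51  0.14 -0.04] turn [-0.11  0.09  0.09]
```

Emit:
{"name": "step_arm", "arguments": {"steps": [{"x": 0,"y": 0,"z": 0.0002,"ax": 0,"ay": 0,"az": 0,"claw": 0.01}]}}

```text
time_s: 8.28
ee_pos: [0.5865, -0.2025, 0.0679]
eef_rot: [-3.14, 0.002, -2.957]
force: [-0.9, 1.1, 2.9]
grip_width: 0.0152
```

```bash
python3 -c "
from h import *
rel([.586,-.2025,.068],190.5)
"
```

```text
t8.28 ee [ 0.5865 -0.2025  0.0679] rpy [-1.7989e+02  1.0000e-01 -1.6941e+02] F [-0.88  1.08  2.92] M [0.18 0.4  0.04] w 0.0152
shift mm [ 0.53  0.14 -0.07] turn [-0.11  0.1   0.09]
```

Contact at TCP z = 0.068, about 3 N. Starting the slide toward the hole.

```bash
cat >> h.py <<'E'
def strip():
    o=ctrl.get_obs();d=o['ee_pos'][:2]-[.5332,-.2124];a=np.radians(10.53)
    print('t%.2f s %.2f n %.2f z %.2f'%(o['time_s'],(d@[np.cos(a),np.sin(a)])*1e3,(d@[-np.sin(a),np.cos(a)])*1e3,o['ee_pos'][2]*1e3),'rpy',np.degrees(o['eef_rot']).round(2),'F',o['force'].round(1),'M',o['moment'].round(2),'w',round(o['grip_width'],4))
E
python3 -c "
from h import *
strip()"
```

```text
t8.28 s 54.25 n -0.06 z 67.93 rpy [-1.7989e+02  1.0000e-01 -1.6941e+02] F [-0.9  1.1  2.9] M [0.18 0.4  0.04] w 0.0152
```

Emit:
{"name": "step_arm", "arguments": {"steps": [{"x": 0.0015,"y": 0,"z": 0.0001,"ax": 0,"ay": 0,"az": 0,"claw": 0.01},{"x": 0.002,"y": 0,"z": 0.0001,"ax": 0,"ay": 0,"az": 0,"claw": 0.01}]}}

```text
time_s: 8.45
ee_pos: [0.5835, -0.2032, 0.068]
eef_rot: [-3.139, 0.003, -2.957]
force: [0.5, -0.0, 1.0]
grip_width: 0.0155
```

```bash
python3 -c "
from h import *
strip()"
```

```text
t8.45 s 51.13 n -0.17 z 67.96 rpy [-1.7986e+02  1.7000e-01 -1.6940e+02] F [ 0.5 -0.   1. ] M [ 0.1  -0.28 -0.02] w 0.0155
```

Emit:
{"name": "step_arm", "arguments": {"steps": [{"x": 0.002,"y": 0,"z": 0.0001,"ax": 0,"ay": 0,"az": 0,"claw": 0.01},{"x": 0.002,"y": 0,"z": 0.0001,"ax": 0,"ay": 0,"az": 0,"claw": 0.01}]}}

```text
time_s: 8.62
ee_pos: [0.5796, -0.2041, 0.068]
eef_rot: [-3.139, 0.004, -2.956]
force: [1.3, 0.4, 2.5]
grip_width: 0.0153
```

```bash
python3 -c "
from h import *
strip()"
```

```text
t8.62 s 47.15 n -0.29 z 67.97 rpy [-179.83    0.24 -169.39] F [1.3 0.4 2.5] M [ 0.1  -0.23 -0.  ] w 0.0153
```

Emit:
{"name": "step_arm", "arguments": {"steps": [{"x": 0.002,"y": 0.0002,"z": 0.0001,"ax": -0.05,"ay": 0.1,"az": 0,"claw": 0.01},{"x": 0.002,"y": 0.0002,"z": 0.0001,"ax": -0.05,"ay": 0.1,"az": 0,"claw": 0.01},{"x": 0.002,"y": 0,"z": 0.0001,"ax": 0,"ay": 0.05,"az": 0,"claw": 0.01}]}}

```text
time_s: 8.87
ee_pos: [0.5732, -0.205, 0.0679]
eef_rot: [-3.14, 0.0, -2.957]
force: [1.1, 0.2, 1.9]
grip_width: 0.0159
```

```bash
python3 -c "
from h import *
strip()"
```

```text
t8.87 s 40.66 n -0.05 z 67.94 rpy [-1.7991e+02  2.0000e-02 -1.6940e+02] F [1.1 0.2 1.9] M [ 0.15 -0.32  0.03] w 0.0159
```

Emit:
{"name": "step_arm", "arguments": {"steps": [{"x": 0.002,"y": 0,"z": 0.0001,"ax": 0,"ay": 0.05,"az": 0,"claw": 0.01},{"x": 0.002,"y": 0,"z": 0.0001,"ax": 0,"ay": 0.05,"az": 0,"claw": 0.01},{"x": 0.002,"y": 0,"z": 0.0001,"ax": 0,"ay": 0.05,"az": 0,"claw": 0.01}]}}

```text
time_s: 9.12
ee_pos: [0.5669, -0.2063, 0.0679]
eef_rot: [-3.14, -0.002, -2.957]
force: [1.4, 0.6, 2.4]
grip_width: 0.0154
```

```bash
python3 -c "
from h import *
strip()"
```

```text
t9.12 s 34.22 n -0.19 z 67.92 rpy [-1.7989e+02 -1.0000e-01 -1.6941e+02] F [1.4 0.6 2.4] M [ 0.1  -0.36  0.08] w 0.0154
```

Emit:
{"name": "step_arm", "arguments": {"steps": [{"x": 0.002,"y": 0.0001,"z": 0.0001,"ax": 0,"ay": 0,"az": 0,"claw": 0.01},{"x": 0.002,"y": 0.0001,"z": 0.0001,"ax": 0,"ay": 0,"az": 0,"claw": 0.01},{"x": 0.002,"y": 0.0001,"z": 0.0001,"ax": 0,"ay": 0,"az": 0,"claw": 0.01}]}}

```text
time_s: 9.37
ee_pos: [0.5606, -0.2073, 0.0679]
eef_rot: [-3.139, -0.001, -2.957]
force: [0.8, -0.3, 2.7]
grip_width: 0.0153
```

```bash
python3 -c "
from h import *
strip()"
```

```text
t9.37 s 27.89 n 0.01 z 67.93 rpy [-1.7986e+02 -6.0000e-02 -1.6941e+02] F [ 0.8 -0.3  2.7] M [ 0.11 -0.47 -0.04] w 0.0153
```

Emit:
{"name": "step_arm", "arguments": {"steps": [{"x": 0.0012,"y": 0.0001,"z": 0.0001,"ax": 0,"ay": 0,"az": 0,"claw": 0.01},{"x": 0.0012,"y": 0.0001,"z": 0.0001,"ax": 0,"ay": 0,"az": 0,"claw": 0.01}]}}

```text
time_s: 9.53
ee_pos: [0.558, -0.2077, 0.0679]
eef_rot: [-3.139, -0.001, -2.957]
force: [1.9, 0.2, 2.8]
grip_width: 0.0152
```

```bash
python3 -c "
from h import *
strip()"
```

```text
t9.53 s 25.21 n 0.11 z 67.93 rpy [-1.7985e+02 -3.0000e-02 -1.6942e+02] F [1.9 0.2 2.8] M [ 0.19 -0.52  0.04] w 0.0152
```

Emit:
{"name": "step_arm", "arguments": {"steps": [{"x": 0.001,"y": 0,"z": 0.0001,"ax": 0,"ay": 0,"az": 0,"claw": 0.01},{"x": 0.001,"y": 0,"z": 0.0001,"ax": 0,"ay": 0,"az": 0,"claw": 0.01},{"x": 0.001,"y": 0,"z": 0.0001,"ax": 0,"ay": 0,"az": 0,"claw": 0.01}]}}

```text
time_s: 9.78
ee_pos: [0.5549, -0.2083, 0.0679]
eef_rot: [-3.139, 0.0, -2.957]
force: [2.3, -0.9, 3.1]
grip_width: 0.0159
```

```bash
python3 -c "
from h import *
strip()"
```

```text
t9.78 s 22.09 n 0.08 z 67.86 rpy [-179.83    0.   -169.41] F [ 2.3 -0.9  3.1] M [ 0.13 -0.47  0.02] w 0.0159
```

Emit:
{"name": "step_arm", "arguments": {"steps": [{"x": 0.001,"y": 0,"z": 0.0001,"ax": 0,"ay": 0,"az": 0,"claw": 0.01},{"x": 0.001,"y": 0,"z": 0.0001,"ax": 0,"ay": 0,"az": 0,"claw": 0.01}]}}

```text
time_s: 9.95
ee_pos: [0.5524, -0.2086, 0.0673]
eef_rot: [-3.139, -0.001, -2.957]
force: [1.5, -0.1, -0.9]
grip_width: 0.0155
```

```bash
python3 -c "
from h import *
strip()"
```

```text
t9.95 s 19.60 n 0.21 z 67.30 rpy [-1.7985e+02 -5.0000e-02 -1.6941e+02] F [ 1.5 -0.1 -0.9] M [ 0.03  0.02 -0.08] w 0.0155
```

The force vanished and z dropped at s ≈ 19.6, where the nose clears the edge. That agrees with a hole at s ≈ 16.7. Centring over it, then lowering.

Emit:
{"name": "step_arm", "arguments": {"steps": [{"x": 0.001,"y": 0,"z": 0.0002,"ax": -0.1,"ay": 0,"az": 0,"claw": 0.01},{"x": 0.001,"y": 0,"z": 0.0002,"ax": 0,"ay": 0,"az": 0,"claw": 0.01},{"x": 0.0005,"y": -0.0002,"z": 0.0003,"ax": 0,"ay": 0,"az": 0,"claw": 0.01},{"x": 0,"y": 0,"z": 0.0003,"ax": 0,"ay": 0,"az": 0,"claw": 0.01}]}}

```text
time_s: 10.28
ee_pos: [0.5483, -0.2091, 0.0648]
eef_rot: [3.14, -0.004, -2.957]
force: [1.8, -0.6, 2.3]
grip_width: 0.0152
```

```bash
python3 -c "
from h import *
strip()"
```

```text
t10.28 s 15.43 n 0.47 z 64.81 rpy [ 179.93   -0.24 -169.42] F [ 1.8 -0.6  2.3] M [ 0.03 -0.37  0.  ] w 0.0152
```

Emit:
{"name": "step_arm", "arguments": {"steps": [{"x": -0.0009,"y": -0.0003,"z": -0.0003,"ax": 0.05,"ay": -0.15,"az": 0,"claw": 0.01},{"x": 0,"y": 0,"z": 0,"ax": 0,"ay": 0,"az": 0,"claw": 0.01}]}}

```text
time_s: 10.45
ee_pos: [0.5491, -0.2092, 0.0649]
eef_rot: [3.141, -0.002, -2.957]
force: [0.1, 0.4, -1.3]
grip_width: 0.015
```

```bash
python3 -c "
from h import *
strip()"
```

```text
t10.45 s 16.18 n 0.21 z 64.87 rpy [ 1.7996e+02 -1.1000e-01 -1.6942e+02] F [ 0.1  0.4 -1.3] M [ 0.   -0.03 -0.02] w 0.015
```

Free of contact. I'll nudge it 0.3 mm further and lower.

Emit:
{"name": "step_arm", "arguments": {"steps": [{"x": -0.0003,"y": 0,"z": 0.0008,"ax": 0,"ay": 0,"az": 0,"claw": 0.01},{"x": 0,"y": 0,"z": 0.001,"ax": 0,"ay": 0,"az": 0,"claw": 0.01}]}}

```text
time_s: 10.62
ee_pos: [0.5492, -0.2091, 0.0628]
eef_rot: [3.141, -0.003, -2.957]
force: [-0.2, 0.3, -0.9]
grip_width: 0.0152
```

```bash
python3 -c "
from h import *
strip()"
```

```text
t10.62 s 16.36 n 0.27 z 62.82 rpy [ 1.7995e+02 -1.4000e-01 -1.6942e+02] F [-0.2  0.3 -0.9] M [0.03 0.04 0.  ] w 0.0152
```

Emit:
{"name": "step_arm", "arguments": {"steps": [{"x": 0,"y": 0,"z": 0.001,"ax": 0,"ay": 0,"az": 0,"claw": 0.01},{"x": 0,"y": 0,"z": 0,"ax": 0,"ay": 0,"az": 0,"claw": 0.01}]}}

```text
time_s: 10.78
ee_pos: [0.549, -0.209, 0.0613]
eef_rot: [3.14, -0.003, -2.957]
force: [0.9, 0.1, -1.4]
grip_width: 0.0154
```

```bash
python3 -c "
from h import *
strip()"
```

```text
t10.78 s 16.19 n 0.43 z 61.27 rpy [ 179.93   -0.18 -169.41] F [ 0.9  0.1 -1.4] M [ 0.06 -0.03 -0.03] w 0.0154
```

Emit:
{"name": "step_arm", "arguments": {"steps": [{"x": -0.0003,"y": -0.0002,"z": 0.001,"ax": 0,"ay": -0.1,"az": 0,"claw": 0.01},{"x": 0,"y": 0,"z": 0.0015,"ax": 0,"ay": 0,"az": 0,"claw": 0.01},{"x": 0,"y": 0,"z": 0.001,"ax": 0,"ay": 0,"az": 0,"claw": 0.01}]}}

```text
time_s: 11.03
ee_pos: [0.5493, -0.2092, 0.0574]
eef_rot: [3.14, -0.001, -2.957]
force: [0.2, -0.1, -0.6]
grip_width: 0.0153
```

```bash
python3 -c "
from h import *
strip()"
```

```text
t11.03 s 16.46 n 0.22 z 57.45 rpy [ 1.7993e+02 -8.0000e-02 -1.6941e+02] F [ 0.2 -0.1 -0.6] M [ 0.05 -0.04  0.01] w 0.0153
```

Emit:
{"name": "step_arm", "arguments": {"steps": [{"x": -0.0002,"y": -0.0001,"z": 0.001,"ax": 0.05,"ay": -0.1,"az": 0,"claw": 0.01},{"x": 0,"y": 0,"z": 0.0015,"ax": 0,"ay": 0,"az": 0,"claw": 0.01},{"x": 0,"y": 0,"z": 0.0005,"ax": 0,"ay": 0,"az": 0,"claw": 0.01}]}}

```text
time_s: 11.28
ee_pos: [0.5495, -0.2092, 0.0539]
eef_rot: [3.141, 0.0, -2.957]
force: [-0.4, -0.2, -1.6]
grip_width: 0.0155
```

```bash
python3 -c "
from h import *
strip()"
```

```text
t11.28 s 16.63 n 0.16 z 53.93 rpy [ 1.7997e+02  2.0000e-02 -1.6941e+02] F [-0.4 -0.2 -1.6] M [0.03 0.02 0.01] w 0.0155
```

Emit:
{"name": "step_arm", "arguments": {"steps": [{"x": 0,"y": 0,"z": 0.001,"ax": 0,"ay": 0,"az": 0,"claw": 0.01},{"x": 0,"y": 0,"z": 0.0008,"ax": 0,"ay": 0,"az": 0,"claw": 0.01},{"x": 0,"y": 0,"z": 0.0004,"ax": 0,"ay": 0,"az": 0,"claw": 0.01}]}}

```text
time_s: 11.53
ee_pos: [0.5495, -0.2092, 0.0514]
eef_rot: [3.141, 0.0, -2.957]
force: [0.4, 0.1, -1.3]
grip_width: 0.0151
```

Emit:
{"name": "step_arm", "arguments": {"steps": [{"x": 0,"y": 0,"z": 0.0003,"ax": 0,"ay": 0,"az": 0,"claw": 0.01},{"x": 0,"y": 0,"z": 0.0002,"ax": 0,"ay": 0,"az": 0,"claw": 0.01}]}}

```text
time_s: 11.7
ee_pos: [0.5495, -0.2092, 0.0508]
eef_rot: [3.141, 0.0, -2.957]
force: [0.4, 0.2, -0.4]
grip_width: 0.0152
```

```bash
python3 -c "
from h import *
strip()"
```

```text
t11.70 s 16.58 n 0.19 z 50.80 rpy [ 1.7997e+02  1.0000e-02 -1.6941e+02] F [ 0.4  0.2 -0.4] M [0.02 0.01 0.01] w 0.0152
```

Emit:
{"name": "step_arm", "arguments": {"steps": [{"x": 0,"y": 0,"z": 0.0003,"ax": 0,"ay": 0,"az": 0,"claw": 0.01},{"x": 0,"y": 0,"z": 0.0002,"ax": 0,"ay": 0,"az": 0,"claw": 0.01}]}}

```text
time_s: 11.87
ee_pos: [0.5495, -0.2092, 0.0503]
eef_rot: [3.141, 0.0, -2.957]
force: [-0.5, -0.3, -1.8]
grip_width: 0.0152
```

Emit:
{"name": "step_arm", "arguments": {"steps": [{"x": 0,"y": 0,"z": 0.0002,"ax": 0,"ay": 0,"az": 0,"claw": 0.01},{"x": 0,"y": 0,"z": 0.0002,"ax": 0,"ay": 0,"az": 0,"claw": 0.01}]}}

```text
time_s: 12.03
ee_pos: [0.5496, -0.2092, 0.05]
eef_rot: [3.141, 0.0, -2.957]
force: [0.1, 0.1, 0.6]
grip_width: 0.0156
```

Emit:
{"name": "step_arm", "arguments": {"steps": [{"x": 0,"y": 0,"z": 0.0002,"ax": 0,"ay": 0,"az": 0,"claw": 0.01}]}}

```text
time_s: 12.12
ee_pos: [0.5496, -0.2092, 0.05]
eef_rot: [3.141, 0.001, -2.957]
force: [-1.8, -0.4, 3.7]
grip_width: 0.0154
```

```bash
python3 -c "
from h import *
strip()"
```

```text
t12.12 s 16.71 n 0.12 z 49.98 rpy [ 1.7998e+02  3.0000e-02 -1.6941e+02] F [-1.8 -0.4  3.7] M [ 0.19  0.38 -0.04] w 0.0154
```

The collar touched at z = 50.0, exactly 18.0 mm (the shank length) below the sliding height. Releasing.

Emit:
{"name": "step_arm", "arguments": {"steps": [{"x": 0,"y": 0,"z": 0,"ax": 0,"ay": 0,"az": 0,"claw": 0.01},{"x": 0,"y": 0,"z": 0,"ax": 0,"ay": 0,"az": 0,"claw": 0.03},{"x": 0,"y": 0,"z": 0,"ax": 0,"ay": 0,"az": 0,"claw": 0.05},{"x": 0,"y": 0,"z": 0,"ax": 0,"ay": 0,"az": 0,"claw": 0.05},{"x": 0,"y": 0,"z": 0,"ax": 0,"ay": 0,"az": 0,"claw": 0.05}]}}

```text
time_s: 12.53
ee_pos: [0.5499, -0.2093, 0.0503]
eef_rot: [-3.141, 0.001, -2.957]
force: [0.1, -0.3, -0.2]
grip_width: 0.0385
```

```bash
python3 -c "
from h import *
strip()"
```

```text
t12.53 s 16.94 n -0.03 z 50.26 rpy [-1.7999e+02  7.0000e-02 -1.6941e+02] F [ 0.1 -0.3 -0.2] M [ 0.03 -0.03  0.  ] w 0.0385
```

Emit:
{"name": "step_arm", "arguments": {"steps": [{"x": 0,"y": 0,"z": 0,"ax": 0,"ay": 0,"az": 0,"claw": 0.05},{"x": 0,"y": 0,"z": -0.01,"ax": 0,"ay": 0,"az": 0,"claw": 0.05},{"x": 0,"y": 0,"z": -0.02,"ax": 0,"ay": 0,"az": 0,"claw": 0.05},{"x": 0,"y": 0,"z": -0.03,"ax": 0,"ay": 0,"az": 0,"claw": 0.05},{"x": 0,"y": 0,"z": -0.03,"ax": 0,"ay": 0,"az": 0,"claw": 0.05}]}}

```text
time_s: 12.95
ee_pos: [0.5471, -0.2082, 0.1387]
eef_rot: [3.135, -0.008, -2.957]
force: [0.9, -0.2, 0.6]
grip_width: 0.0502
```

Emit:
{"name": "step_arm", "arguments": {"steps": [{"x": 0,"y": 0,"z": -0.02,"ax": 0,"ay": 0,"az": 0,"claw": 0.08},{"x": 0,"y": 0,"z": 0,"ax": 0,"ay": 0,"az": 0,"claw": 0.08},{"x": 0,"y": 0,"z": 0,"ax": 0,"ay": 0,"az": 0,"claw": 0.08},{"x": 0,"y": 0,"z": 0,"ax": 0,"ay": 0,"az": 0,"claw": 0.08},{"x": 0,"y": 0,"z": 0,"ax": 0,"ay": 0,"az": 0,"claw": 0.08}]}}

```text
time_s: 13.37
ee_pos: [0.5488, -0.209, 0.1677]
eef_rot: [3.141, 0.0, -2.957]
force: [0.4, -0.3, 0.1]
grip_width: 0.0785
```

```bash
python3 -c "
from h import *
strip()
im,d,o=snap('wrist','w6');a=np.radians(10.53);h=np.array([.5332,-.2124])+.0167*np.array([np.cos(a),np.sin(a)])
print(proj('wrist',[[*h,.04],[*h,.044],[*h,.088]],o['ee_pos'],o['eef_rot']).round(1))
s,_,_=snap('side','side6');s=s[:,:,::-1]
cv2.imwrite('pics/z6.png',np.hstack([cv2.resize(im[150:330,240:400,::-1],(400,450),interpolation=cv2.INTER_CUBIC),cv2.resize(s[140:220,310:391],(400,450),interpolation=cv2.INTER_CUBIC)]))
"
```

```text
t13.37 s 15.97 n 0.53 z 167.67 rpy [ 1.7998e+02  3.0000e-02 -1.6941e+02] F [ 0.4 -0.3  0.1] M [ 0.04  0.01 -0.01] w 0.0785
[[322.6 231.7]
 [322.6 232.8]
 [322.6 247.8]]
```

View pics/z6.png

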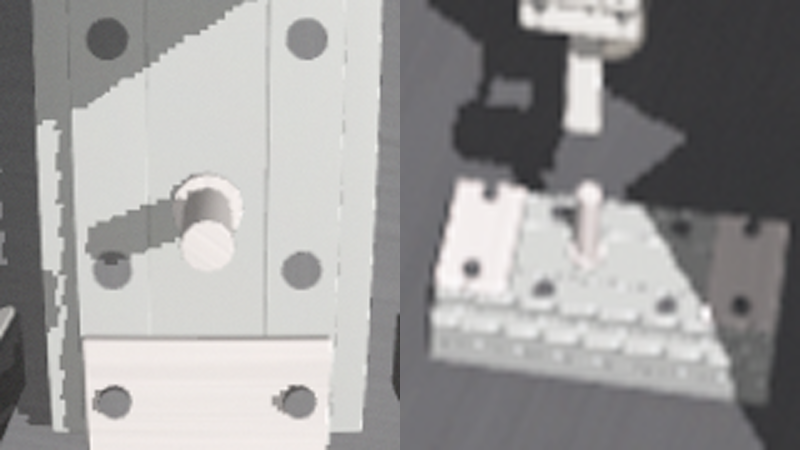

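View pics/side6.png

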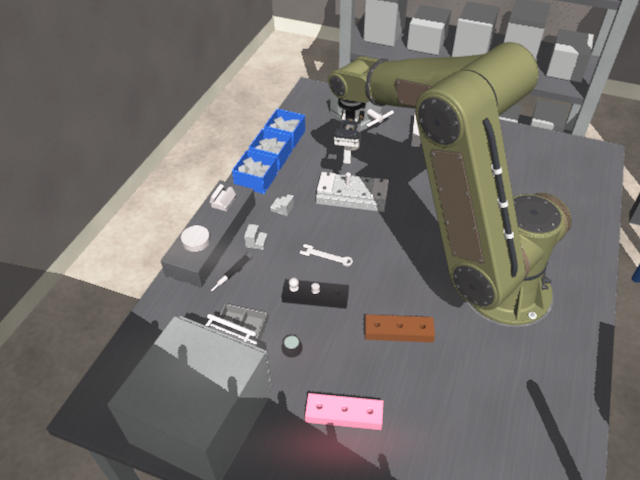

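The wrist zoom shows the pin upright: head top at about (322.8,248.6), predicted (322.6,247.8); collar at about (323,232), predicted (322.6,232.8). Nothing else has moved in the side view. Handing in.

```bash
python3 -c "
from h import *
print(ticket.hand_in())"
```

```text
the job is handed in; nothing more can be done
None
```

The tall-headed pin is seated in the blind dowel hole, standing free with the gripper clear, and I've handed the job in; no verdict was reported. It took about 13.5 s of robot time.

- **Slide:** I took the pin from the hole of the black stand nearest the robot and set it down about 54 mm from the middle, at the strip's far (+x) end. I slid it in at roughly 2–4 N vertical force until it dropped, at about x = +17 mm. It overshot the hole's middle by about 1 mm and touched the wall lightly (about 2–3 N), so I backed it off and re-centred before lowering.
- **Seating:** The collar touched 18.0 mm below the sliding height, which is the shank length. The last force before release was about 4 N.
- **Final checks:** The head and collar were within about 1 pixel of where an upright, fully seated pin should appear in the wrist picture. The wrist force was near zero after lifting clear. In the side view the other pins and objects looked undisturbed. No check failed or disagreed.

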